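# Pack the coagulation reagent kit

### The job

Pack the reagent kit: swing the blue cantilever tray up and back until it rests open, and stand three vials upright in the round seats of the compartment underneath, seen from the kit's front (the robot's side) the red-capped one in the left seat, the green-capped one in the right seat and the white-capped one between them. Then swing the tray down again until it is fully closed over them, and lay the cuvette box flat in the tray's empty bay, the one to the left of the black grip, beside the timer's bay. Leave the yellow-capped vial where it stands, and let go of everything.

Things in the scene. Friction and masses are not known exactly. Their poses are not given: they have to be found in the camera images.
- case: white case, fixed; origin: centre of underside, x to its back, y to its left (seen from the front), z up. 116 (x) x 256 (y) mm, 4 mm walls, rim 62 high. Under the tray, in a dark insert on the 4 mm floor, are three round seats, 45 mm wide, 4 deep, at x = 0, y = +75 (left), 0, -75 mm (right); a seated vial's underside is 4 mm, its centre 30 mm above the case's underside
- swing (a joint): angle of the tray's parallel links, 90.5 mm long: 0 = closed, 1.57 = fully open behind the case; gravity holds it at either end (weight about 5 N), from between it falls to the nearer end. The tray stays level: at angle q it is 0.0905*(sin(q-0.785)+0.707) m along the case's +x and 0.0905*(cos(q-0.785)-0.707) m up from its closed place (open: 128 mm back, same height; half-way 26 mm up)
- tray_grip (a point): centre of the black grip bar in the middle of the blue tray, 78 mm long (x, front to back), 15 wide (y), 18 high; take it from above, fingers closing along y. 50 mm above the tray's underside; when closed at x = y = 0 of the case, 115 mm above its underside. The tray is 116 x 256 mm with walls 30 high. Axes like the case's
- tray_bay (a point): centre of the floor of the tray's empty bay, left of the grip (63.5 mm from it): 110 mm (x) by 121 mm (y) inside, walls rise 27 mm above this floor; moves with the tray, axes like the case's. The other bay, right of the grip, holds a white timer fixed in it, 18 mm high
- vial_red_mid (a point): glass reagent vial with a red screw cap and a white label with a red band, 23 mm across, 52 mm tall, standing upright on the bench; this point is its centre, 26 mm above its underside; z runs up its axis
- vial_white_mid (a point): glass reagent vial with a white screw cap and a white label with a dark band, 23 mm across, 52 mm tall, standing upright on the bench; this point is its centre, 26 mm above its underside; z runs up its axis
- vial_green_mid (a point): glass reagent vial with a green screw cap and a white label with a green band, 23 mm across, 52 mm tall, standing upright on the bench; this point is its centre, 26 mm above its underside; z runs up its axis
- vial_yellow_mid (a point): glass reagent vial with a yellow screw cap and a white label with a yellow band, 23 mm across, 52 mm tall, standing upright on the bench; this point is its centre, 26 mm above its underside; z runs up its axis; it is not part of the kit and stays where it is
- cuvettes_mid (a point): clear, pale blue cuvette box with its lid shut (the lid is fixed), 78 mm (x) by 56 mm (y) by 25 mm high, lying flat on the bench; this point is its centre, 12.5 mm above its underside; take it across its 56 mm width (y); it fits the bay either way round
There are look-alikes about, which are no part of the job. What is shaped like the part that bears vial_red_mid but orange or purple is not meant.

How it is judged:
On the way, in this order (a step that is already met when the one before it is completed fails the run):
1. the tray is swung open (value of joint swing above 1.35 rad), for 0.2 s.
2. with the tray open, the red, white and green vials stand in the left, middle and right seats (x of vial_red_mid in the frame of case between -0.014 and 0.014 m and y of vial_red_mid in the frame of case between 0.061 and 0.089 m and z of vial_red_mid in the frame of case between 0.025 and 0.034 m and angle between each of vial_red_mid, vial_white_mid, vial_green_mid's own z axis and vertical below 0.1 rad and x of vial_white_mid in the frame of case between -0.014 and 0.014 m and y of vial_white_mid in the frame of case between -0.014 and 0.014 m and z of vial_white_mid in the frame of case between 0.025 and 0.034 m and x of vial_green_mid in the frame of case between -0.014 and 0.014 m and y of vial_green_mid in the frame of case between -0.089 and -0.061 m and z of vial_green_mid in the frame of case between 0.025 and 0.034 m and value of joint swing above 1.3 rad), for 0.2 s.
3. the tray is swung down and closed (value of joint swing below 0.07 rad), for 0.2 s.
At the end, for the whole second after the job is handed in: Tray closed (within 0.07 rad); vials upright (0.1 rad) on the bottom of their seats (within 14 mm each way): red left, white middle, green right; cuvette box flat (0.08 rad) on the floor of the tray's left bay; all released and at rest (x of vial_red_mid in the frame of case between -0.014 and 0.014 m and y of vial_red_mid in the frame of case between 0.061 and 0.089 m and z of vial_red_mid in the frame of case between 0.025 and 0.034 m and angle between each of vial_red_mid, vial_white_mid, vial_green_mid's own z axis and vertical below 0.1 rad and x of vial_white_mid in the frame of case between -0.014 and 0.014 m and y of vial_white_mid in the frame of case between -0.014 and 0.014 m and z of vial_white_mid in the frame of case between 0.025 and 0.034 m and x of vial_green_mid in the frame of case between -0.014 and 0.014 m and y of vial_green_mid in the frame of case between -0.089 and -0.061 m and z of vial_green_mid in the frame of case between 0.025 and 0.034 m and value of joint swing below 0.07 rad and x of cuvettes_mid in the frame of tray_bay between -0.03 and 0.03 m and y of cuvettes_mid in the frame of tray_bay between -0.036 and 0.036 m and z of cuvettes_mid in the frame of tray_bay between 0.006 and 0.018 m and angle between cuvettes_mid's own z axis and vertical below 0.08 rad and velocity of joint swing between -0.05 and 0.05 rad/s and linear speed of each of vial_red, vial_white, vial_green, cuvettes below 0.02 m/s); the robot touches nothing.
It fails at once if the yellow-capped vial is disturbed (moved more than 20 mm) (distance of vial_yellow_mid from where it was at the start of the episode above 0.02 m).
It also fails if it takes over 141 s, if anything falls off the work surface, if the arm or the gripper's body presses on something with over 40 N, if the wrist force passes 120 N, or if a joint passes its speed limit or range.

### The arm

A 6-joint arm with a two-finger parallel gripper is mounted at the origin on a cart in front of the work surface, level with it; the furniture and walls round the work are solid. World frame = base frame: x ahead of the robot, y to its left, z up, the work surface at z = 0. Lengths are in m, angles in rad, forces in N, time in s.
With the tool pointing down it reaches from about 0.425 to 0.95 m from the base axis. Payload 3.5 kg.
Tool frame: the origin (TCP) lies at the very end of the fingers, on their centre line; the grasp point (between the pads) lies ctrl.tcp_to_grasp behind it (ctrl.tcp_to_grasp is the distance from the TCP to the grasp point, in m); z points along the fingers, y is the line along which they close (so a half turn about z gives the same grasp; the last joint's range is limited). The gripper opens to 85 mm and grips with 20 to 120 N. Pads are 22 mm wide; open, the fingers measure 114 mm over their backs; the gripper's body (76 mm by 85 mm) begins 54 mm behind the grasp point. The pads swing forward as they close: fully open they stand 13 mm farther back than shut.
Start: joints at [1.056, 0.286, 1.577, -0, 1.279, -0.15], TCP at [0.241, 0.631, 0.231] pointing down, gripper open.
Joint ranges: [-2.77, 2.77], [-0.9, 2.22], [0.21, 2.48], [-1.53, 4.67], [0.24, 2.81], [-2.84, 2.84]. Speed limits (rad/s): [2.79, 2.79, 3.14, 3.14, 3.14, 3.14].

### API

Orientations are given as a unit quaternion [x, y, z, w].
In Python, from plant import ctrl gives the robot as it stands.
- The arm moves only by the shell command python3 -m inch 'ROWS' [FORCE]. ROWS is JSON, a list of rows, each an object with "slide": the shift along the tool's x, y, z in cm, a list of three; "turn": the turn about the tool's z in rad; "grip": the finger opening in cm, from 0 to 8.54. A call has 1 to 20 rows; each row is the pose to reach, as a shift and turn from the pose commanded when the call began, along the tool's axes at that moment; what a row does not reach only later rows make up. A row lasts 1/10 s, in which the tool goes at most 50 mm and 8.59 degrees, less where a joint would pass 70% of its speed; a pose out of reach is approached as far as the arm can. A call with a gripper value outside its range is refused whole. The fingers move at their own pace and stop on an object; FORCE is the grip in N (left out, the last holds). Time passes only in rows, so rows that repeat a pose let the fingers close. It gives the time, the measured TCP pose, the force, the opening and the grip force at its end, in the units of the state.
- ctrl.get_state(): the state, without advancing time (a new reading comes with each control period).
- ctrl.read_camera(name): name is "side" or "top"; returns (picture, depth): 384x512x3 uint8, red, green, blue; 384x512 float32, m along the optical axis (not along the pixel's ray), 0 where there is no reading.
- ctrl.camera_info(name): a dict with "K" (3x3 intrinsics, pixels), "camera_from_world" (4x4, takes a point from world to camera coordinates). Camera axes: x right, y down, z forward; pixel columns grow to the right and rows downward; lengths in m; the calibration is good to about 2 mm. A picture is of the moment at which its call begins. camera_info takes no time and is no camera call.
- ctrl.sign_off(): hands the job in; it is judged then, once.
The state is a dict: "time": time; "qpos": joint angles; "dq": joint speeds; "joint_efforts": joint torques, N m; "eef_pos": TCP position; "tcp_rot": TCP orientation; "contact_force": force on the tool from outside, world axes, zero at the start; "wrist_torque": the same for the moment, N m; "opening": opening from 0.0 (shut) to 1.0 (fully open); "finger_force": force on a finger pad.
Only numpy, scipy, OpenCV 4.12 (cv2) and the standard library are available. Lean on these libraries where they do the work, as an engineer would, in place of code of your own. Each camera call takes 0.05 s, during which the arm holds its last target. There are 200 camera calls.

## Working session

There is one attempt and no reset: what is moved stays moved. The work goes in short steps, Python scripts to look and compute and a shell command to move; the robot and the scene stay as the last step left them, time stands still between calls to the robot, and variables do not carry over. Pictures are saved under pics/ and viewed, at most 14 in all, crops included, and the job is handed in when it is done.

```bash
mkdir -p pics; ls; cat > h.py <<'E'
import numpy as np, cv2
from plant import ctrl
def shot(n,name):
    p,d=ctrl.read_camera(n); cv2.imwrite(f'pics/{name}.png',cv2.cvtColor(p,cv2.COLOR_RGB2BGR)); np.savez(f'/tmp/{name}.npz',p=p,d=d); return p,d
def world(n,u,v,d):
    i=ctrl.camera_info(n);K=i['K'];T=np.linalg.inv(i['camera_from_world'])
    c=np.stack([(u-K[0,2])/K[0,0]*d,(v-K[1,2])/K[1,1]*d,d],-1)
    return c@T[:3,:3].T+T[:3,3]
def ray(n,u,v,z):
    a=world(n,np.float64(u),np.float64(v),np.float64(1));o=np.linalg.inv(ctrl.camera_info(n)['camera_from_world'])[:3,3]
    return o+(a-o)*(z-o[2])/(a[2]-o[2])
def cloud(n,d):
    v,u=np.mgrid[:384,:512]; return world(n,u.astype(float),v.astype(float),d.astype(float))
E
python3 - <<'E'
from h import *
for n in('top','side'):
    shot(n,n+'0'); i=ctrl.camera_info(n); print(i['K'],np.linalg.inv(i['camera_from_world']).round(3))
print(ctrl.get_state(), ctrl.tcp_to_grasp)
E
```

```text
pics
[[364.25675153   0.         255.2843553 ]
 [  0.         364.25675153 190.15414263]
 [  0.           0.           1.        ]] [[-0.024 -0.989  0.149  0.371]
 [-1.     0.026  0.007  0.075]
 [-0.011 -0.149 -0.989  1.061]
 [ 0.     0.     0.     1.   ]]
[[412.19631556   0.         257.8663041 ]
 [  0.         412.19631556 180.18580054]
 [  0.           0.           1.        ]] [[-0.975 -0.099  0.196  0.33 ]
 [-0.219  0.362 -0.906  1.044]
 [ 0.019 -0.927 -0.375  0.483]
 [ 0.     0.     0.     1.   ]]
{'time': 0.1, 'qpos': array([ 1.05597779e+00,  2.87107471e-01,  1.57802729e+00,  1.52719255e-05,
        1.27860468e+00, -1.49997229e-01]), 'dq': array([-0.00016598, -0.00049773, -0.00460629,  0.00152973, -0.0014577 ,
       -0.00012303]), 'joint_efforts': array([ 1.29279080e-03, -4.07298589e+01, -2.93695360e+01, -9.44038788e-05,
        3.46576482e-03,  1.71047848e-06]), 'eef_pos': array([0.2405002 , 0.63006755, 0.23006703]), 'tcp_rot': array([ 1.81402825e-01,  9.83408289e-01, -1.01225087e-03, -3.57179964e-04]), 'contact_force': array([ 0.15223707,  0.53032093, -0.00362997]), 'wrist_torque': array([ 0.02298969,  0.05515741, -0.02331181]), 'finger_force': 0.0, 'opening': 1.0009499991552846} 0.0187
```

View pics/top0.png

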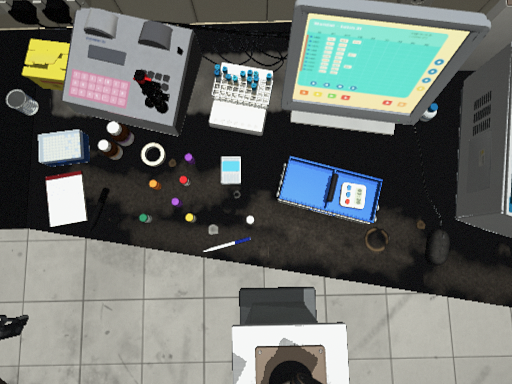

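View pics/side0.png

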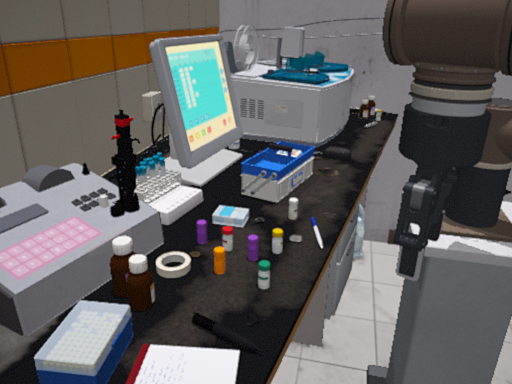

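Top view: kit at about (331,189), yawed about 13°, with its grip at (333,188). Caps: red (183,180), white (250,219), green (145,218), yellow (190,217). The cuvette box is at (231,170). Orange and purple look-alikes stand around red.

```bash
cat >> h.py <<'E'
def down(s=None):
    s=s or ctrl.get_state()
    from scipy.spatial.transform import Rotation as R
    return np.array(s['eef_pos']), R.from_quat(s['tcp_rot']).as_matrix()
E
python3 - <<'E'
from h import *
f=np.load('/tmp/top0.npz');p,d=f['p'],f['d'];W=cloud('top',d)
hsv=cv2.cvtColor(p,cv2.COLOR_RGB2HSV)
for nm,(u,v) in dict(red=(183,180),white=(250,219),green=(145,218),yellow=(190,217),orange=(153,184),pur1=(188,157),pur2=(175,202)).items():
    s=np.s_[v-10:v+11,u-10:u+11]; h=hsv[s].astype(int)
    m=(h[...,2]>90)&((h[...,1]>100) if nm!='white' else (h[...,1]<80)&(h[...,2]>150))
    n,l,st,c=cv2.connectedComponentsWithStats(m.astype(np.uint8)); k=1+np.argmax(st[1:,4]); c=c[k]+[u-10,v-10]
    z=np.median(W[s][l==k][:,2]); print(nm,c.round(1),st[k,4],'depthz',z.round(3),'ray',ray('top',c[0],c[1],.051).round(4))
# tray: by height, region
s=np.s_[130:250,250:400]; w=W[s]; h=hsv[s]
m=(w[...,2]>.088)&(w[...,2]<.105)&(abs(h[...,0].astype(int)-110)<15)&(h[...,1]>100)
P=w[m][:,:2].astype(np.float32); print('tray rim',len(P),cv2.minAreaRect(P))
m=(w[...,2]>.115)&(w[...,2]<.135); P=w[m][:,:2].astype(np.float32); print('grip',len(P),cv2.minAreaRect(P),np.median(w[m][:,2]))
b=((abs(h[...,0].astype(int)-110)<15)&(h[...,1]>120)).astype(np.uint8)
c=max(cv2.findContours(b,0,1)[0],key=cv2.contourArea)
q=np.array([ray('top',x+250,y+130,.095)[:2] for x,y in cv2.convexHull(c)[:,0]],np.float32);print('blue outline',cv2.minAreaRect(q),q.mean(0))
# cuvette
s=np.s_[145:195,212:250]; w=W[s]
m=(w[...,2]>.017)&(w[...,2]<.035); n,l,st,c=cv2.connectedComponentsWithStats(m.astype(np.uint8));k=1+np.argmax(st[1:,4])
print('cuv',cv2.minAreaRect(w[l==k][:,:2].astype(np.float32)),np.median(w[l==k][:,2]))
pp,R=down();print(R.round(3))
big=cv2.resize(p[130:260,120:400],None,fx=2.8,fy=2.8,interpolation=2);cv2.imwrite('pics/c1.png',big[...,::-1])
# monitor etc: heights above bench behind the kit
for x in np.arange(.5,.95,.03):
    print(round(x,2),[ (lambda mm: round(float(W[mm][:,2].max()),2) if mm.any() else 9)((abs(W[...,0]-x)<.015)&(abs(W[...,1]-y)<.03)) for y in np.arange(-.3,.2,.06)])
E
```

```text
red [182.7 179.3] 55 depthz 0.051 ray [0.5598 0.2861 0.051 ]
white [249.9 219.3] 49 depthz 0.051 ray [0.4422 0.0989 0.051 ]
green [142.5 217.4] 49 depthz 0.052 ray [0.4551 0.3975 0.051 ]
yellow [188.7 217. ] 59 depthz 0.051 ray [0.4529 0.2687 0.051 ]
orange [154.2 184.1] 89 depthz 0.048 ray [0.548  0.3665 0.051 ]
pur1 [188.1 156.9] 51 depthz 0.052 ray [0.6241 0.271  0.051 ]
pur2 [174.6 201.1] 53 depthz 0.051 ray [0.4985 0.3083 0.051 ]
tray rim 528 ((0.5154082775115967, -0.12096068263053894), (0.25650927424430847, 0.12079719454050064), 73.70136260986328)
grip 167 ((0.5149720907211304, -0.12031351774930954), (0.015363208018243313, 0.07515227794647217), 73.93575286865234) 0.12299481743872098
blue outline ((0.5170233249664307, -0.11925201117992401), (0.26047030091285706, 0.12243302166461945), 73.61909484863281) [ 0.52251303 -0.11153208]
cuv ((0.5892727971076965, 0.15278764069080353), (0.05558347702026367, 0.0772027000784874), 88.91468811035156) 0.024122358353755313
[[-0.934  0.357 -0.001]
 [ 0.357  0.934 -0.002]
 [ 0.    -0.002 -1.   ]]
0.5 [0.01, 0.1, 0.09, 0.13, 0.07, 0.1, 0.0, 0.01, 0.0]
0.53 [0.0, 0.1, 0.09, 0.13, 0.07, 0.1, 0.01, 0.01, 0.01]
0.56 [0.0, 0.1, 0.1, 0.13, 0.07, 0.1, 0.0, 0.03, 0.03]
0.59 [0.0, 0.0, 0.01, 0.1, 0.1, 0.1, 0.0, 0.03, 0.03]
0.62 [0.01, 0.0, 0.0, 0.01, 0.0, 0.1, 0.0, 0.03, 0.03]
0.65 [0.0, 0.0, 0.0, 0.0, 0.01, 0.0, 0.0, 0.0, 0.0]
0.68 [0.02, 0.0, 0.0, 0.0, 0.0, 0.0, 0.0, 0.0, 0.0]
0.71 [0.15, 0.11, 0.1, 0.02, 0.01, 0.0, 0.04, 0.04, 0.04]
0.74 [0.27, 0.23, 0.19, 0.15, 0.11, 0.11, 0.04, 0.04, 0.04]
0.77 [0.42, 0.4, 0.32, 0.28, 0.23, 0.23, 0.07, 0.07, 0.04]
0.8 [0.42, 0.42, 0.42, 0.42, 0.4, 0.36, 0.12, 0.07, 0.08]
0.83 [0.41, 0.41, 0.42, 0.42, 0.42, 0.42, 0.13, 0.12, 0.12]
0.86 [9, 9, 9, 9, 9, 0.41, 0.12, 0.12, 0.12]
0.89 [9, 9, 9, 9, 9, 0.04, 0.04, 0.04, 0.04]
0.92 [9, 9, 9, 9, 9, 0.01, 0.01, 0.04, 0.04]
```

View pics/c1.png

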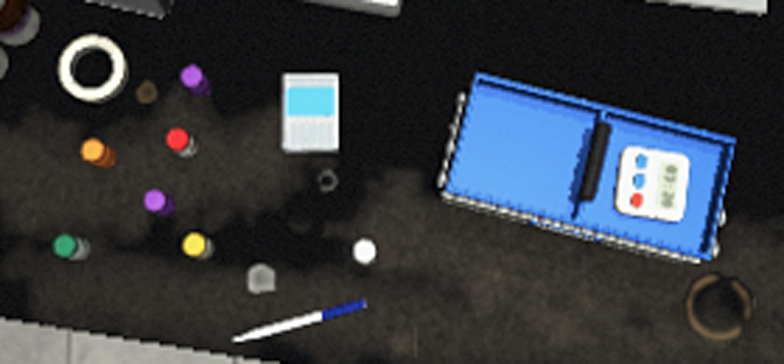

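The case is centred at about (0.515, -0.1205) with yaw about -16.2°. I'll add a helper that works out slides, then go above the grip.

```bash
cat >> h.py <<'E'
C=np.array([.515,-.1205]);YAW=np.deg2rad(-16.2)
def case(x,y): c,s=np.cos(YAW),np.sin(YAW); return C+[c*x-s*y,s*x+c*y]
def to(x,y,z,ya=None):
    "slide cm / turn to bring TCP to x,y,z, tool-y direction at world angle ya (deg, mod 180)"
    p,R=down(); t=0
    if ya is not None:
        a=np.rad2deg(np.arctan2(R[1,1],R[0,1])); t=-np.deg2rad((ya-a+90)%180-90)
    print('slide',((np.array([x,y,z])-p)@R*100).round(2),'turn',round(t,3))
E
python3 -c "
from h import *
to(.515,-.1205,.20,73.8);to(.50,.2,.23,73.8)"
```

```text
slide [-52.42 -60.32   3.12] turn -0.082
slide [-39.59 -30.92   0.06] turn -0.082
```

```bash
python3 -m inch '[{"slide":[-39.6,-30.9,0],"turn":-0.082,"grip":5},{"slide":[-39.6,-30.9,0],"turn":-0.082,"grip":5},{"slide":[-39.6,-30.9,0],"turn":-0.082,"grip":5},{"slide":[-39.6,-30.9,0],"turn":-0.082,"grip":5},{"slide":[-39.6,-30.9,0],"turn":-0.082,"grip":5},{"slide":[-39.6,-30.9,0],"turn":-0.082,"grip":5},{"slide":[-39.6,-30.9,0],"turn":-0.082,"grip":5},{"slide":[-39.6,-30.9,0],"turn":-0.082,"grip":5},{"slide":[-39.6,-30.9,0],"turn":-0.082,"grip":5},{"slide":[-39.6,-30.9,0],"turn":-0.082,"grip":5},{"slide":[-52.4,-60.3,3.1],"turn":-0.082,"grip":5},{"slide":[-52.4,-60.3,3.1],"turn":-0.082,"grip":5},{"slide":[-52.4,-60.3,3.1],"turn":-0.082,"grip":5},{"slide":[-52.4,-60.3,3.1],"turn":-0.082,"grip":5},{"slide":[-52.4,-60.3,3.1],"turn":-0.082,"grip":5},{"slide":[-52.4,-60.3,3.1],"turn":-0.082,"grip":5},{"slide":[-52.4,-60.3,3.1],"turn":-0.082,"grip":5},{"slide":[-52.4,-60.3,3.1],"turn":-0.082,"grip":5},{"slide":[-52.4,-60.3,3.1],"turn":-0.082,"grip":5},{"slide":[-52.4,-60.3,3.1],"turn":-0.082,"grip":5}]' 40
python3 -c "
from h import *
print(down());to(*C,.098,73.8)"
```

```text
time: 2.1
eef_pos: [0.515, -0.1185, 0.2002]
tcp_rot: [0.14, 0.99, 0.0, -0.0]
contact_force: [-0.7, -0.5, -0.9]
opening: 0.585
finger_force: 0.0
(array([ 0.51502726, -0.11854632,  0.20016773]), array([[-9.60593653e-01,  2.77956280e-01, -3.74918534e-04],
       [ 2.77956053e-01,  9.60593627e-01,  5.61871675e-04],
       [ 5.16320115e-04,  4.35519488e-04, -9.99999772e-01]]))
slide [-0.06 -0.19 10.22] turn 0.001
```

```bash
python3 -m inch '[{"slide":[0,-0.1,4],"grip":5},{"slide":[0,-0.1,8],"grip":5},{"slide":[0,-0.1,10.2],"grip":5},{"slide":[0,-0.1,10.2],"grip":5},{"slide":[0,-0.1,10.2],"grip":5},{"slide":[0,-0.1,10.2],"grip":0},{"slide":[0,-0.1,10.2],"grip":0},{"slide":[0,-0.1,10.2],"grip":0},{"slide":[0,-0.1,10.2],"grip":0},{"slide":[0,-0.1,10.2],"grip":0},{"slide":[0,-0.1,10.2],"grip":0},{"slide":[0,-0.1,10.2],"grip":0},{"slide":[0,-0.1,10.2],"grip":0},{"slide":[0,-0.1,10.2],"grip":0}]' 60
python3 - <<'E'
from h import *
print(down()[1][:,0],ctrl.get_state()['finger_force'])
for q in np.linspace(.0825,1.57,19): print((-9.05*(np.sin(q-.785)+.707)).round(2),(-9.05*(np.cos(q-.785)-.707)).round(2))
E
```

```text
[-9.60593653e-01  2.77956053e-01  5.16320115e-04] 0.0
-0.55 -0.51
-1.14 -0.97
-1.77 -1.38
-2.42 -1.73
-3.11 -2.03
-3.82 -2.28
-4.54 -2.46
-5.28 -2.58
-6.02 -2.64
-6.77 -2.64
-7.52 -2.58
-8.25 -2.46
-8.98 -2.28
-9.69 -2.03
-10.37 -1.73
-11.03 -1.38
-11.65 -0.97
-12.24 -0.51
-12.8 -0.0$[0]: bad value
```

```bash
python3 -m inch '[{"slide":[0,-0.1,4],"turn":0,"grip":5},{"slide":[0,-0.1,8],"turn":0,"grip":5},{"slide":[0,-0.1,10.2],"turn":0,"grip":5},{"slide":[0,-0.1,10.2],"turn":0,"grip":5},{"slide":[0,-0.1,10.2],"turn":0,"grip":5},{"slide":[0,-0.1,10.2],"turn":0,"grip":0},{"slide":[0,-0.1,10.2],"turn":0,"grip":0},{"slide":[0,-0.1,10.2],"turn":0,"grip":0},{"slide":[0,-0.1,10.2],"turn":0,"grip":0},{"slide":[0,-0.1,10.2],"turn":0,"grip":0},{"slide":[0,-0.1,10.2],"turn":0,"grip":0},{"slide":[0,-0.1,10.2],"turn":0,"grip":0},{"slide":[0,-0.1,10.2],"turn":0,"grip":0},{"slide":[0,-0.1,10.2],"turn":0,"grip":0}]' 60
```

```text
time: 3.5
eef_pos: [0.5168, -0.119, 0.1007]
tcp_rot: [0.142, 0.99, 0.002, 0.002]
contact_force: [1.8, 7.7, 3.4]
opening: 0.161
finger_force: 60.1
```

```bash
python3 -m inch '[{"slide":[-0.55,0,-0.51],"turn":0,"grip":0},{"slide":[-1.14,0,-0.97],"turn":0,"grip":0},{"slide":[-1.77,0,-1.38],"turn":0,"grip":0},{"slide":[-2.42,0,-1.73],"turn":0,"grip":0},{"slide":[-3.11,0,-2.03],"turn":0,"grip":0},{"slide":[-3.82,0,-2.28],"turn":0,"grip":0},{"slide":[-4.54,0,-2.46],"turn":0,"grip":0},{"slide":[-5.28,0,-2.58],"turn":0,"grip":0},{"slide":[-6.02,0,-2.64],"turn":0,"grip":0},{"slide":[-6.77,0,-2.64],"turn":0,"grip":0}]'
```

```text
time: 4.5
eef_pos: [0.5816, -0.1378, 0.1272]
tcp_rot: [0.141, 0.99, 0.002, 0.002]
contact_force: [1.1, 6.0, 2.7]
opening: 0.162
finger_force: 60.0
```

```bash
python3 -m inch '[{"slide":[-0.75,0,0.06],"turn":0,"grip":0},{"slide":[-1.48,0,0.18],"turn":0,"grip":0},{"slide":[-2.21,0,0.36],"turn":0,"grip":0},{"slide":[-2.92,0,0.61],"turn":0,"grip":0},{"slide":[-3.6,0,0.91],"turn":0,"grip":0},{"slide":[-4.26,0,1.26],"turn":0,"grip":0},{"slide":[-4.88,0,1.67],"turn":0,"grip":0},{"slide":[-5.47,0,2.13],"turn":0,"grip":0},{"slide":[-6.03,0,2.64],"turn":0,"grip":0},{"slide":[-6.03,0,2.64],"turn":0,"grip":0},{"slide":[-6.03,0,2.64],"turn":0,"grip":0}]'
```

```text
time: 5.6
eef_pos: [0.6397, -0.1548, 0.1007]
tcp_rot: [0.141, 0.99, 0.001, 0.002]
contact_force: [2.0, 5.8, 3.6]
opening: 0.162
finger_force: 59.9
```

```bash
sed -i 's/C=np.array(.*\]);Y/C=np.array([.5155,-.1187]);Y/' h.py; python3 -m inch '[{"slide":[0,0,0],"turn":0,"grip":5},{"slide":[0,0,0],"turn":0,"grip":5},{"slide":[0,0,0],"turn":0,"grip":5},{"slide":[0,0,0],"turn":0,"grip":5},{"slide":[0,0,-4],"turn":0,"grip":5},{"slide":[0,0,-8],"turn":0,"grip":5},{"slide":[8,0,-10],"turn":0,"grip":5},{"slide":[8,0,-10],"turn":0,"grip":5},{"slide":[8,0,-10],"turn":0,"grip":5}]'
python3 - <<'E'
from h import *
to(.442,.099,.15,73.8)
to(.442,.099,.024,73.8)
p,d=shot('top','t1')
cv2.imwrite('pics/t1c.png',cv2.resize(p[100:260,120:400],None,fx=2.8,fy=2.8)[...,::-1])
E
```

```text
time: 6.5
eef_pos: [0.5586, -0.1332, 0.1994]
tcp_rot: [0.141, 0.99, -0.0, 0.0]
contact_force: [0.4, 0.2, 0.0]
opening: 0.588
finger_force: 0.0
slide [17.68 19.04  4.93] turn -0.0
slide [17.68 19.05 17.53] turn -0.0
```

View pics/t1c.png

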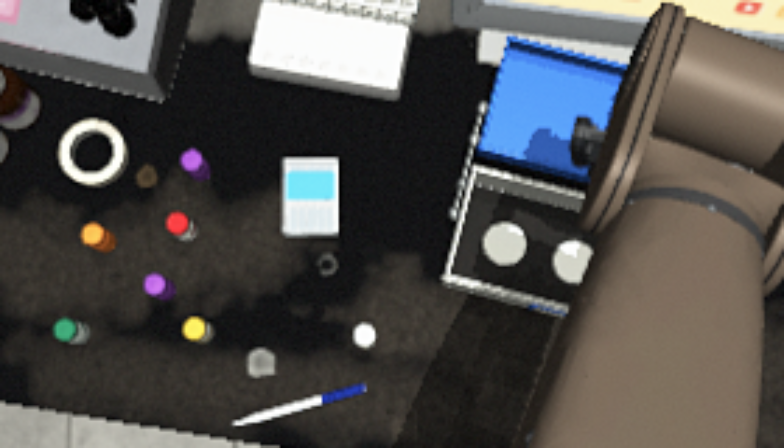

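The tray is open and the seats show as white discs; the left one is at crop (505,243). White vial next.

```bash
python3 -m inch '[{"slide":[17.7,19.05,5],"turn":0,"grip":5},{"slide":[17.7,19.05,5],"turn":0,"grip":5},{"slide":[17.7,19.05,5],"turn":0,"grip":5},{"slide":[17.7,19.05,5],"turn":0,"grip":5},{"slide":[17.7,19.05,5],"turn":0,"grip":5},{"slide":[17.7,19.05,5],"turn":0,"grip":5},{"slide":[17.7,19.05,5],"turn":0,"grip":5},{"slide":[17.7,19.05,5],"turn":0,"grip":5},{"slide":[17.7,19.05,5],"turn":0,"grip":5}]'
python3 - <<'E'
from h import *
to(.442,.099,.018,73.8)
p,d=shot('top','t2')
cv2.imwrite('pics/t2c.png',cv2.resize(p[100:260,210:400],None,fx=3.5,fy=3.5)[...,::-1])
hsv=cv2.cvtColor(p,cv2.COLOR_RGB2HSV)
g=((hsv[...,1]<60)&(hsv[...,2]>130)).astype(np.uint8)
for y in(75,0,-75):
    w=case(0,y/1000); 
    i=ctrl.camera_info('top'); q=i['camera_from_world']@[*w,.004,1]; uv=i['K']@q[:3]; uv=uv[:2]/uv[2]
    u,v=uv.round().astype(int); s=np.s_[v-12:v+13,u-12:u+13]
    n,l,st,c=cv2.connectedComponentsWithStats(g[s]);k=l[12,12]; c=c[k]+[u-12,v-12]
    print(y,uv.round(1),c.round(1),st[k],ray('top',*c,.004)[:2].round(4),w.round(4))
E
```

```text
time: 7.45
eef_pos: [0.4457, 0.0971, 0.149]
tcp_rot: [0.142, 0.99, -0.0, 0.001]
contact_force: [0.0, -0.4, -0.1]
opening: 0.587
finger_force: 0.0
slide [ 0.43  0.07 13.1 ] turn -0.002
75 [299.2 187. ] [299.7 186.5] [  5   4  16  16 195] [ 0.5378 -0.0482] [ 0.5364 -0.0467]
0 [324.2 193.5] [324.7 193.1] [  5   5  16  15 194] [ 0.5165 -0.1203] [ 0.5155 -0.1187]
-75 [349.3 199.9] [349.9 199.6] [  5   4  16  16 193] [ 0.4956 -0.1924] [ 0.4946 -0.1907]
```

View pics/t2c.png

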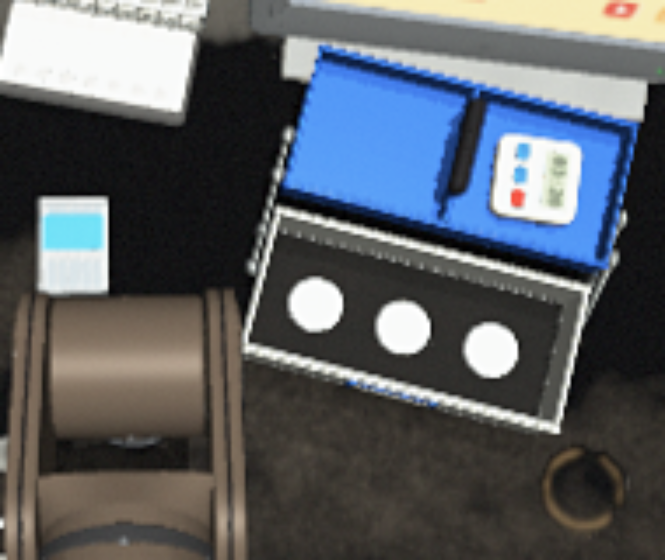

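The three seats are clear and match the estimate within 2 mm.

```bash
sed -i 's/C=np.array(.*\]);Y/C=np.array([.516,-.1195]);Y/' h.py; python3 -m inch '[{"slide":[0,0,0],"turn":0,"grip":5},{"slide":[0,0,0],"turn":0,"grip":5},{"slide":[0,0,4],"turn":0,"grip":5},{"slide":[0,0,8],"turn":0,"grip":5},{"slide":[0,0,11],"turn":0,"grip":5},{"slide":[0,0,13.1],"turn":0,"grip":5},{"slide":[0,0,13.1],"turn":0,"grip":5},{"slide":[0,0,13.1],"turn":0,"grip":5},{"slide":[0,0,13.1],"turn":0,"grip":0},{"slide":[0,0,13.1],"turn":0,"grip":0},{"slide":[0,0,13.1],"turn":0,"grip":0},{"slide":[0,0,13.1],"turn":0,"grip":0},{"slide":[0,0,13.1],"turn":0,"grip":0},{"slide":[0,0,13.1],"turn":0,"grip":0},{"slide":[0,0,13.1],"turn":0,"grip":0}]' 30
python3 - <<'E'
from h import *
to(*case(0,0),.12,73.8);to(*case(0,0),.023,73.8);
E
```

```text
time: 9.0
eef_pos: [0.4457, 0.0983, 0.019]
tcp_rot: [0.141, 0.99, 0.0, 0.002]
contact_force: [-0.9, -0.4, 7.0]
opening: 0.246
finger_force: 29.7
slide [-12.85 -18.95 -10.08] turn 0.0
slide [-12.82 -18.95  -0.38] turn 0.0
```

```bash
python3 -m inch '[{"slide":[0,0,-5],"turn":0,"grip":0},{"slide":[0,0,-10],"turn":0,"grip":0},{"slide":[0,0,-10],"turn":0,"grip":0},{"slide":[-4,-6,-10],"turn":0,"grip":0},{"slide":[-8,-12,-10],"turn":0,"grip":0},{"slide":[-11,-16,-10],"turn":0,"grip":0},{"slide":[-13.1,-18.95,-10],"turn":0,"grip":0},{"slide":[-13.1,-18.95,-10],"turn":0,"grip":0},{"slide":[-13.1,-18.95,-10],"turn":0,"grip":0},{"slide":[-13.1,-18.95,-10],"turn":0,"grip":0},{"slide":[-13.1,-18.95,-6],"turn":0,"grip":0},{"slide":[-13.1,-18.95,-3],"turn":0,"grip":0},{"slide":[-13.1,-18.95,-1.5],"turn":0,"grip":0},{"slide":[-13.1,-18.95,-1.5],"turn":0,"grip":0},{"slide":[-13.1,-18.95,-1.5],"turn":0,"grip":0}]'
python3 - <<'E'
from h import *
to(*case(0.003,0),.0235,73.8)
shot('side','s1')
E
```

```text
time: 10.5
eef_pos: [0.5175, -0.1197, 0.033]
tcp_rot: [0.14, 0.99, -0.0, 0.0]
contact_force: [0.2, 0.7, -0.4]
opening: 0.248
finger_force: 29.6
slide [-0.15 -0.02  0.95] turn 0.001
```

View pics/s1.png

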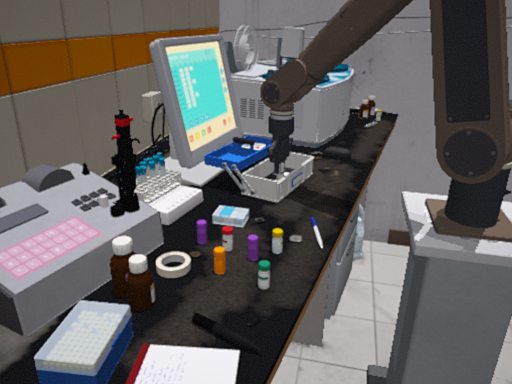

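The white vial has left the bench and is inside the case with the gripper at (280,165). Lowering and releasing.

```bash
python3 -m inch '[{"slide":[0,0,0.5],"turn":0,"grip":0},{"slide":[0,0,1],"turn":0,"grip":0},{"slide":[0,0,1],"turn":0,"grip":0},{"slide":[0,0,1],"turn":0,"grip":0},{"slide":[0,0,1],"turn":0,"grip":5},{"slide":[0,0,1],"turn":0,"grip":5},{"slide":[0,0,1],"turn":0,"grip":5},{"slide":[0,0,1],"turn":0,"grip":5},{"slide":[0,0,1],"turn":0,"grip":5},{"slide":[0,0,-4],"turn":0,"grip":5},{"slide":[0,0,-9],"turn":0,"grip":5},{"slide":[0,0,-9],"turn":0,"grip":5},{"slide":[0,0,-9],"turn":0,"grip":5},{"slide":[0,0,-9],"turn":0,"grip":5}]'
python3 - <<'E'
from h import *
to(.56,.286,.12,90);to(.56,.286,.019,90)
E
```

```text
time: 11.95
eef_pos: [0.5161, -0.1198, 0.1211]
tcp_rot: [0.141, 0.99, 0.0, -0.001]
contact_force: [-0.1, 0.8, -0.1]
opening: 0.58
finger_force: 0.0
slide [ 7.11 40.2   0.14] turn -0.283
slide [ 7.09 40.19 10.24] turn -0.283
```

```bash
python3 -m inch '[{"slide":[7.1,40.2,0],"turn":0,"grip":5},{"slide":[7.1,40.2,0],"turn":0,"grip":5},{"slide":[7.1,40.2,0],"turn":0,"grip":5},{"slide":[7.1,40.2,0],"turn":0,"grip":5},{"slide":[7.1,40.2,0],"turn":0,"grip":5},{"slide":[7.1,40.2,0],"turn":0,"grip":5},{"slide":[7.1,40.2,0],"turn":0,"grip":5},{"slide":[7.1,40.2,0],"turn":0,"grip":5},{"slide":[7.1,40.2,0],"turn":0,"grip":5},{"slide":[7.1,40.2,0],"turn":0,"grip":5},{"slide":[7.1,40.2,0],"turn":0,"grip":5},{"slide":[7.1,40.2,0],"turn":0,"grip":5},{"slide":[7.1,40.2,0],"turn":0,"grip":5}]'
python3 - <<'E'
from h import *
to(.56,.286,.019,73.8)
shot('top','t3'); shot('side','s3')
p=np.load('/tmp/top0.npz')['p']
f=np.load('/tmp/t3.npz');W=cloud('top',f['d'])
for y in(0,):
    w=case(0,0);m=(np.hypot(W[...,0]-w[0],W[...,1]-w[1])<.03)&(W[...,2]>.045)&(W[...,2]<.07)
    print(m.sum(),W[m].mean(0).round(4),w)
E
```

```text
time: 13.25
eef_pos: [0.5611, 0.284, 0.1221]
tcp_rot: [0.142, 0.99, -0.0, -0.0]
contact_force: [0.7, -0.8, 0.3]
opening: 0.587
finger_force: 0.0
slide [ 0.16  0.17 10.31] turn -0.002
52 [ 0.5124 -0.1208  0.0549] [ 0.516  -0.1195]
```

White is seated (cap at 55 mm, about 3 mm off centre). Down on red.

```bash
python3 -m inch '[{"slide":[0.1,0.1,4],"turn":0,"grip":5},{"slide":[0.1,0.1,8],"turn":0,"grip":5},{"slide":[0.1,0.1,10.3],"turn":0,"grip":5},{"slide":[0.1,0.1,10.3],"turn":0,"grip":5},{"slide":[0.1,0.1,10.3],"turn":0,"grip":5},{"slide":[0.1,0.1,10.3],"turn":0,"grip":0},{"slide":[0.1,0.1,10.3],"turn":0,"grip":0},{"slide":[0.1,0.1,10.3],"turn":0,"grip":0},{"slide":[0.1,0.1,10.3],"turn":0,"grip":0},{"slide":[0.1,0.1,10.3],"turn":0,"grip":0},{"slide":[0.1,0.1,10.3],"turn":0,"grip":0},{"slide":[0.1,0.1,10.3],"turn":0,"grip":0}]' 30
python3 - <<'E'
from h import *
to(*case(0.002,.075),.12,73.8)
E
```

```text
time: 14.55
eef_pos: [0.5622, 0.2873, 0.0219]
tcp_rot: [0.141, 0.99, 0.001, 0.002]
contact_force: [0.1, -1.4, 5.9]
opening: 0.246
finger_force: 29.8
slide [ -7.15 -32.84  -9.86] turn 0.0
```

```bash
python3 -m inch '[{"slide":[0,0,-5],"turn":0,"grip":0},{"slide":[0,0,-10],"turn":0,"grip":0},{"slide":[0,0,-10],"turn":0,"grip":0},{"slide":[-1,-4,-10],"turn":0,"grip":0},{"slide":[-2,-8,-10],"turn":0,"grip":0},{"slide":[-3,-12,-10],"turn":0,"grip":0},{"slide":[-4,-16,-10],"turn":0,"grip":0},{"slide":[-5,-20,-10],"turn":0,"grip":0},{"slide":[-6,-24,-10],"turn":0,"grip":0},{"slide":[-6.7,-28,-10],"turn":0,"grip":0},{"slide":[-7.2,-31,-10],"turn":0,"grip":0},{"slide":[-7.2,-32.8,-10],"turn":0,"grip":0},{"slide":[-7.2,-32.8,-10],"turn":0,"grip":0},{"slide":[-7.2,-32.8,-10],"turn":0,"grip":0},{"slide":[-7.2,-32.8,-10],"turn":0,"grip":0},{"slide":[-7.2,-32.8,-10],"turn":0,"grip":0}]'
python3 - <<'E'
from h import *
to(*case(0.002,.075),.0255,73.8)
E
```

```text
time: 16.15
eef_pos: [0.5381, -0.0472, 0.1193]
tcp_rot: [0.14, 0.99, 0.0, -0.0]
contact_force: [-0.2, -0.5, 0.6]
opening: 0.245
finger_force: 29.6
slide [-0.1  -0.06  9.38] turn 0.001
```

```bash
python3 -m inch '[{"slide":[0,0,3],"turn":0,"grip":0},{"slide":[0,0,6],"turn":0,"grip":0},{"slide":[0,0,8],"turn":0,"grip":0},{"slide":[0,0,9],"turn":0,"grip":0},{"slide":[0,0,9.4],"turn":0,"grip":0},{"slide":[0,0,9.4],"turn":0,"grip":0},{"slide":[0,0,9.4],"turn":0,"grip":0},{"slide":[0,0,9.4],"turn":0,"grip":5},{"slide":[0,0,9.4],"turn":0,"grip":5},{"slide":[0,0,9.4],"turn":0,"grip":5},{"slide":[0,0,9.4],"turn":0,"grip":5},{"slide":[0,0,9.4],"turn":0,"grip":5},{"slide":[0,0,4],"turn":0,"grip":5},{"slide":[0,0,0],"turn":0,"grip":5},{"slide":[0,0,0],"turn":0,"grip":5},{"slide":[0,0,0],"turn":0,"grip":5},{"slide":[0,0,0],"turn":0,"grip":5}]'
python3 - <<'E'
from h import *
to(.455,.3975,.12,73.8)
E
```

```text
time: 17.85
eef_pos: [0.537, -0.048, 0.118]
tcp_rot: [0.141, 0.99, 0.0, -0.001]
contact_force: [-0.5, 0.2, -0.9]
opening: 0.585
finger_force: 0.0
slide [20.3  40.49 -0.15] turn -0.0
```

```bash
python3 -m inch '[{"slide":[20.3,40.5,-0.2],"turn":0,"grip":5},{"slide":[20.3,40.5,-0.2],"turn":0,"grip":5},{"slide":[20.3,40.5,-0.2],"turn":0,"grip":5},{"slide":[20.3,40.5,-0.2],"turn":0,"grip":5},{"slide":[20.3,40.5,-0.2],"turn":0,"grip":5},{"slide":[20.3,40.5,-0.2],"turn":0,"grip":5},{"slide":[20.3,40.5,-0.2],"turn":0,"grip":5},{"slide":[20.3,40.5,-0.2],"turn":0,"grip":5},{"slide":[20.3,40.5,-0.2],"turn":0,"grip":5},{"slide":[20.3,40.5,-0.2],"turn":0,"grip":5},{"slide":[20.3,40.5,-0.2],"turn":0,"grip":5},{"slide":[20.3,40.5,-0.2],"turn":0,"grip":5},{"slide":[20.3,40.5,-0.2],"turn":0,"grip":5},{"slide":[20.3,40.5,-0.2],"turn":0,"grip":5}]'
python3 - <<'E'
from h import *
to(.455,.3975,.019,73.8)
shot('top','t4')
f=np.load('/tmp/t4.npz');W=cloud('top',f['d'])
for y in(0,.075):
    w=case(0,y);m=(np.hypot(W[...,0]-w[0],W[...,1]-w[1])<.03)&(W[...,2]>.045)&(W[...,2]<.07)
    print(m.sum(),W[m].mean(0).round(4),w)
E
```

```text
time: 19.25
eef_pos: [0.4565, 0.396, 0.121]
tcp_rot: [0.142, 0.99, -0.0, -0.0]
contact_force: [-0.1, 0.1, -0.2]
opening: 0.588
finger_force: 0.0
slide [ 0.18  0.11 10.2 ] turn -0.002
50 [ 0.5126 -0.1207  0.0561] [ 0.516  -0.1195]
53 [ 0.5347 -0.0492  0.0547] [ 0.53692433 -0.04747797]
```

Red is seated too. Green now.

```bash
python3 -m inch '[{"slide":[0.1,0.1,4],"turn":0,"grip":5},{"slide":[0.1,0.1,8],"turn":0,"grip":5},{"slide":[0.1,0.1,10.2],"turn":0,"grip":5},{"slide":[0.1,0.1,10.2],"turn":0,"grip":5},{"slide":[0.1,0.1,10.2],"turn":0,"grip":5},{"slide":[0.1,0.1,10.2],"turn":0,"grip":0},{"slide":[0.1,0.1,10.2],"turn":0,"grip":0},{"slide":[0.1,0.1,10.2],"turn":0,"grip":0},{"slide":[0.1,0.1,10.2],"turn":0,"grip":0},{"slide":[0.1,0.1,10.2],"turn":0,"grip":0},{"slide":[0.1,0.1,10.2],"turn":0,"grip":0},{"slide":[0.1,0.1,10.2],"turn":0,"grip":0}]' 30
python3 - <<'E'
from h import *
to(*case(0.002,-.075),.12,73.8)
E
```

```text
time: 20.5
eef_pos: [0.4569, 0.3994, 0.0217]
tcp_rot: [0.141, 0.99, 0.001, 0.002]
contact_force: [-0.3, -1.0, 7.2]
opening: 0.246
finger_force: 29.7
slide [-20.37 -55.66  -9.92] turn 0.0
```

```bash
python3 -m inch '[{"slide":[0,0,-5],"turn":0,"grip":0},{"slide":[0,0,-10],"turn":0,"grip":0},{"slide":[0,0,-10],"turn":0,"grip":0},{"slide":[-1.5,-4,-10],"turn":0,"grip":0},{"slide":[-3,-8,-10],"turn":0,"grip":0},{"slide":[-4.5,-12,-10],"turn":0,"grip":0},{"slide":[-6,-16,-10],"turn":0,"grip":0},{"slide":[-7.5,-20,-10],"turn":0,"grip":0},{"slide":[-9,-24,-10],"turn":0,"grip":0},{"slide":[-10.5,-28,-10],"turn":0,"grip":0},{"slide":[-12,-32,-10],"turn":0,"grip":0},{"slide":[-13.5,-36,-10],"turn":0,"grip":0},{"slide":[-15,-40,-10],"turn":0,"grip":0},{"slide":[-16.5,-44,-10],"turn":0,"grip":0},{"slide":[-18,-48,-10],"turn":0,"grip":0},{"slide":[-19.5,-52,-10],"turn":0,"grip":0},{"slide":[-20.4,-55.7,-10],"turn":0,"grip":0},{"slide":[-20.4,-55.7,-10],"turn":0,"grip":0},{"slide":[-20.4,-55.7,-10],"turn":0,"grip":0},{"slide":[-20.4,-55.7,-10],"turn":0,"grip":0}]'
python3 - <<'E'
from h import *
to(*case(0.002,-.075),.0255,73.8)
E
```

```text
time: 22.5
eef_pos: [0.4956, -0.1921, 0.1189]
tcp_rot: [0.141, 0.99, 0.0, -0.0]
contact_force: [0.5, 0.4, -0.2]
opening: 0.251
finger_force: 29.6
slide [-0.14  0.04  9.34] turn 0.001
```

```bash
python3 -m inch '[{"slide":[0,0,3],"turn":0,"grip":0},{"slide":[0,0,6],"turn":0,"grip":0},{"slide":[0,0,8],"turn":0,"grip":0},{"slide":[0,0,9],"turn":0,"grip":0},{"slide":[0,0,9.35],"turn":0,"grip":0},{"slide":[0,0,9.35],"turn":0,"grip":0},{"slide":[0,0,9.35],"turn":0,"grip":0},{"slide":[0,0,9.35],"turn":0,"grip":5},{"slide":[0,0,9.35],"turn":0,"grip":5},{"slide":[0,0,9.35],"turn":0,"grip":5},{"slide":[0,0,9.35],"turn":0,"grip":5},{"slide":[0,0,9.35],"turn":0,"grip":5},{"slide":[0,0,4],"turn":0,"grip":5},{"slide":[0,0,-1],"turn":0,"grip":5},{"slide":[0,15,-5],"turn":0,"grip":5},{"slide":[0,15,-5],"turn":0,"grip":5},{"slide":[0,30,-5],"turn":0,"grip":5},{"slide":[0,30,-5],"turn":0,"grip":5},{"slide":[0,30,-5],"turn":0,"grip":5},{"slide":[0,30,-5],"turn":0,"grip":5}]'
python3 - <<'E'
from h import *
p,d=shot('top','t5')
W=cloud('top',d)
for y in(0,.075,-.075):
    w=case(0,y);m=(np.hypot(W[...,0]-w[0],W[...,1]-w[1])<.03)&(W[...,2]>.045)&(W[...,2]<.07)
    print(m.sum(),W[m].mean(0).round(4),w)
g=case(.128,0); m=(np.hypot(W[...,0]-g[0],W[...,1]-g[1])<.05)&(W[...,2]>.115)&(W[...,2]<.135); print('grip',cv2.minAreaRect(W[m][:,:2].astype(np.float32)),g)
to(*case(.128,0),.2,73.8)
cv2.imwrite('pics/t5c.png',cv2.resize(p[100:260,120:400],None,fx=2.8,fy=2.8)[...,::-1])
E
```

```text
time: 24.5
eef_pos: [0.5785, 0.0925, 0.1693]
tcp_rot: [0.141, 0.99, -0.0, 0.0]
contact_force: [-0.4, -0.8, 0.0]
opening: 0.586
finger_force: 0.0
52 [ 0.5123 -0.1208  0.0551] [ 0.516  -0.1195]
53 [ 0.5346 -0.0492  0.0552] [ 0.53692433 -0.04747797]
56 [ 0.4925 -0.1937  0.055 ] [ 0.49507567 -0.19152203]
grip ((0.6377670168876648, -0.15643170475959778), (0.015666503459215164, 0.07555768638849258), 73.8571548461914) [ 0.63891759 -0.15521086]
slide [-12.66 -22.8   -3.07] turn 0.004
```

View pics/t5c.png

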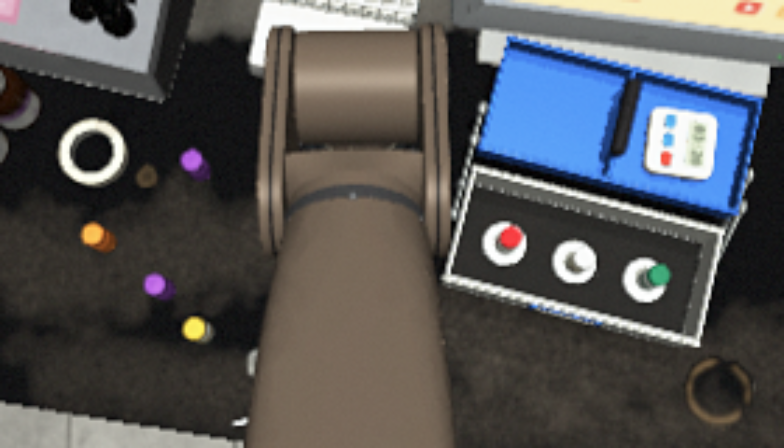

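All three are seated: red left, white middle, green right in the crop at (510,238), (577,258), (658,275). Now close the tray.

```bash
python3 -m inch '[{"slide":[-12.7,-22.7,-3],"turn":0,"grip":5},{"slide":[-12.7,-22.7,-3],"turn":0,"grip":5},{"slide":[-12.7,-22.7,-3],"turn":0,"grip":5},{"slide":[-12.7,-22.7,-3],"turn":0,"grip":5},{"slide":[-12.7,-22.7,-3],"turn":0,"grip":5},{"slide":[-12.7,-22.7,-3],"turn":0,"grip":5},{"slide":[-12.7,-22.7,-3],"turn":0,"grip":5},{"slide":[-12.7,-22.7,-3],"turn":0,"grip":5},{"slide":[-12.7,-22.7,-3],"turn":0,"grip":5},{"slide":[-12.7,-22.7,-3],"turn":0,"grip":5}]'
python3 - <<'E'
from h import *
to(.6397,-.1548,.0995,73.8)
E
```

```text
time: 25.55
eef_pos: [0.6367, -0.161, 0.1987]
tcp_rot: [0.14, 0.99, 0.0, -0.0]
contact_force: [0.4, -0.4, 0.2]
opening: 0.586
finger_force: 0.0
slide [-0.13  0.68  9.92] turn 0.002
```

```bash
python3 -m inch '[{"slide":[-0.1,0.6,4],"turn":0,"grip":5},{"slide":[-0.1,0.6,8],"turn":0,"grip":5},{"slide":[-0.1,0.6,9.9],"turn":0,"grip":5},{"slide":[-0.1,0.6,9.9],"turn":0,"grip":5},{"slide":[-0.1,0.6,9.9],"turn":0,"grip":5},{"slide":[-0.1,0.6,9.9],"turn":0,"grip":0},{"slide":[-0.1,0.6,9.9],"turn":0,"grip":0},{"slide":[-0.1,0.6,9.9],"turn":0,"grip":0},{"slide":[-0.1,0.6,9.9],"turn":0,"grip":0},{"slide":[-0.1,0.6,9.9],"turn":0,"grip":0},{"slide":[-0.1,0.6,9.9],"turn":0,"grip":0},{"slide":[-0.1,0.6,9.9],"turn":0,"grip":0},{"slide":[-0.1,0.6,9.9],"turn":0,"grip":0}]' 60
```

```text
time: 26.85
eef_pos: [0.6416, -0.1553, 0.1027]
tcp_rot: [0.141, 0.99, 0.002, 0.002]
contact_force: [2.8, 7.0, 3.9]
opening: 0.162
finger_force: 60.2
```

```bash
python3 -m inch '[{"slide":[0.56,0,-0.51],"turn":0,"grip":0},{"slide":[1.15,0,-0.97],"turn":0,"grip":0},{"slide":[1.77,0,-1.38],"turn":0,"grip":0},{"slide":[2.43,0,-1.73],"turn":0,"grip":0},{"slide":[3.11,0,-2.03],"turn":0,"grip":0},{"slide":[3.82,0,-2.28],"turn":0,"grip":0},{"slide":[4.55,0,-2.46],"turn":0,"grip":0},{"slide":[5.28,0,-2.58],"turn":0,"grip":0},{"slide":[6.03,0,-2.64],"turn":0,"grip":0},{"slide":[6.78,0,-2.64],"turn":0,"grip":0},{"slide":[7.52,0,-2.58],"turn":0,"grip":0},{"slide":[8.26,0,-2.46],"turn":0,"grip":0},{"slide":[8.98,0,-2.28],"turn":0,"grip":0},{"slide":[9.69,0,-2.03],"turn":0,"grip":0},{"slide":[10.38,0,-1.73],"turn":0,"grip":0},{"slide":[11.03,0,-1.38],"turn":0,"grip":0},{"slide":[11.66,0,-0.97],"turn":0,"grip":0},{"slide":[12.25,0,-0.51],"turn":0,"grip":0},{"slide":[12.8,0,0],"turn":0,"grip":0},{"slide":[12.8,0,0],"turn":0,"grip":0}]'
python3 -m inch '[{"slide":[0,0,0],"turn":0,"grip":0},{"slide":[0,0,0],"turn":0,"grip":0},{"slide":[0,0,0],"turn":0,"grip":0},{"slide":[0,0,0],"turn":0,"grip":5},{"slide":[0,0,0],"turn":0,"grip":5},{"slide":[0,0,0],"turn":0,"grip":5},{"slide":[0,0,0],"turn":0,"grip":5},{"slide":[0,0,0],"turn":0,"grip":5},{"slide":[0,0,-4],"turn":0,"grip":5},{"slide":[0,0,-8],"turn":0,"grip":5},{"slide":[0,0,-8],"turn":0,"grip":8.5},{"slide":[0,0,-8],"turn":0,"grip":8.5},{"slide":[0,0,-8],"turn":0,"grip":8.5}]'
python3 - <<'E'
from h import *
to(.589,.1528,.12,89)
E
```

```text
time: 28.85
eef_pos: [0.5187, -0.1196, 0.1027]
tcp_rot: [0.142, 0.99, 0.002, 0.003]
contact_force: [2.0, 9.3, 4.8]
opening: 0.159
finger_force: 60.2
time: 30.15
eef_pos: [0.5158, -0.1215, 0.1786]
tcp_rot: [0.141, 0.99, 0.0, -0.001]
contact_force: [-0.5, 0.6, -0.3]
opening: 0.992
finger_force: 0.0
slide [ 0.62 28.38  5.87] turn -0.266
```

```bash
python3 -m inch '[{"slide":[0.6,28.4,0],"turn":-0.266,"grip":8.5},{"slide":[0.6,28.4,0],"turn":-0.266,"grip":8.5},{"slide":[0.6,28.4,0],"turn":-0.266,"grip":8.5},{"slide":[0.6,28.4,0],"turn":-0.266,"grip":8.5},{"slide":[0.6,28.4,0],"turn":-0.266,"grip":8.5},{"slide":[0.6,28.4,5.9],"turn":-0.266,"grip":8.5},{"slide":[0.6,28.4,5.9],"turn":-0.266,"grip":8.5},{"slide":[0.6,28.4,5.9],"turn":-0.266,"grip":8.5},{"slide":[0.6,28.4,5.9],"turn":-0.266,"grip":8.5},{"slide":[0.6,28.4,5.9],"turn":-0.266,"grip":8.5},{"slide":[0.6,28.4,5.9],"turn":-0.266,"grip":8.5}]'
python3 - <<'E'
from h import *
p,d=shot('top','t6'); W=cloud('top',d); g=case(0,0)
m=(np.hypot(W[...,0]-g[0],W[...,1]-g[1])<.06)&(W[...,2]>.115)&(W[...,2]<.135); print('grip',cv2.minAreaRect(W[m][:,:2].astype(np.float32)),g,np.median(W[m][:,2]))
to(.589,.1528,.006,89)
E
```

```text
time: 31.25
eef_pos: [0.5912, 0.1515, 0.1229]
tcp_rot: [0.009, 1.0, 0.0, 0.002]
contact_force: [-0.1, 0.3, 0.0]
opening: 0.997
finger_force: 0.0
grip ((0.5150204300880432, -0.12029340863227844), (0.015382719226181507, 0.07486466318368912), 73.3747787475586) [ 0.516  -0.1195] 0.1232842734075581
slide [ 0.25  0.11 11.67] turn -0.001
```

```bash
python3 -m inch '[{"slide":[0.2,0.1,4],"turn":0,"grip":8.5},{"slide":[0.2,0.1,8],"turn":0,"grip":8.5},{"slide":[0.2,0.1,10.5],"turn":0,"grip":8.5},{"slide":[0.2,0.1,12],"turn":0,"grip":8.5},{"slide":[0.2,0.1,12],"turn":0,"grip":8.5},{"slide":[0.2,0.1,12],"turn":0,"grip":8.5},{"slide":[0.2,0.1,12],"turn":0,"grip":4},{"slide":[0.2,0.1,12],"turn":0,"grip":4},{"slide":[0.2,0.1,12],"turn":0,"grip":4},{"slide":[0.2,0.1,12],"turn":0,"grip":4},{"slide":[0.2,0.1,12],"turn":0,"grip":4},{"slide":[0.2,0.1,12],"turn":0,"grip":4},{"slide":[0.2,0.1,12],"turn":0,"grip":4}]' 40
```

```text
time: 32.6
eef_pos: [0.5897, 0.1539, 0.003]
tcp_rot: [0.008, 1.0, 0.0, 0.002]
contact_force: [0.1, 0.5, 6.5]
opening: 0.649
finger_force: 44.4
```

```bash
python3 -m inch '[{"slide":[0,0,-4],"turn":0,"grip":4},{"slide":[0,0,-8],"turn":0,"grip":4},{"slide":[0,0,-12],"turn":0,"grip":4},{"slide":[0,0,-15],"turn":0,"grip":4},{"slide":[0,0,-15],"turn":0,"grip":4},{"slide":[0,0,-15],"turn":0,"grip":4},{"slide":[0,0,-15],"turn":0,"grip":4}]'
python3 - <<'E'
from h import *
to(*case(0,.0635),.15,73.8)
E
```

```text
time: 33.3
eef_pos: [0.5867, 0.1536, 0.1486]
tcp_rot: [0.008, 1.0, -0.0, -0.002]
contact_force: [-0.7, 0.4, -1.1]
opening: 0.646
finger_force: 43.7
slide [  4.94 -21.3   -0.11] turn 0.266
```

```bash
python3 -m inch '[{"slide":[1,-4,0],"turn":0.06,"grip":4},{"slide":[2,-8,0],"turn":0.12,"grip":4},{"slide":[3,-12,0],"turn":0.18,"grip":4},{"slide":[4,-16,0],"turn":0.24,"grip":4},{"slide":[4.6,-19,0],"turn":0.266,"grip":4},{"slide":[4.9,-21.3,0],"turn":0.266,"grip":4},{"slide":[4.9,-21.3,0],"turn":0.266,"grip":4},{"slide":[4.9,-21.3,0],"turn":0.266,"grip":4},{"slide":[4.9,-21.3,0],"turn":0.266,"grip":4},{"slide":[4.9,-21.3,0],"turn":0.266,"grip":4}]'
python3 - <<'E'
from h import *
to(*case(0,.0635),.0715,73.8)
shot('side','s7')
f=np.load('/tmp/s7.npz')['p'];cv2.imwrite('pics/s7c.png',cv2.resize(f[90:230,200:350],None,fx=4,fy=4)[...,::-1])
E
```

```text
time: 34.3
eef_pos: [0.5354, -0.0573, 0.1503]
tcp_rot: [0.14, 0.99, 0.0, -0.001]
contact_force: [-0.5, 0.1, 0.9]
opening: 0.647
finger_force: 43.7
slide [ 0.12 -0.17  7.88] turn 0.001
```

View pics/s7c.png

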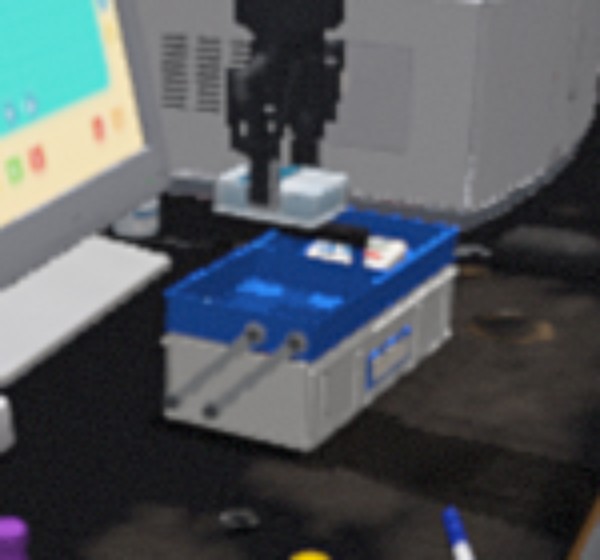

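The tray is closed and the box (crop centre 283,193) is held level over the left bay. Lowering to about z = 0.0715.

```bash
python3 -m inch '[{"slide":[0.1,0,3],"turn":0,"grip":4},{"slide":[0.1,0,5],"turn":0,"grip":4},{"slide":[0.1,0,6.5],"turn":0,"grip":4},{"slide":[0.1,0,7.2],"turn":0,"grip":4},{"slide":[0.1,0,7.6],"turn":0,"grip":4},{"slide":[0.1,0,7.8],"turn":0,"grip":4},{"slide":[0.1,0,7.8],"turn":0,"grip":4},{"slide":[0.1,0,7.8],"turn":0,"grip":4}]'
```

```text
time: 35.15
eef_pos: [0.5354, -0.0582, 0.074]
tcp_rot: [0.141, 0.99, 0.0, 0.001]
contact_force: [-1.2, 0.8, 1.9]
opening: 0.648
finger_force: 44.9
```

```bash
python3 -m inch '[{"slide":[0,0,0.1],"turn":0,"grip":4},{"slide":[0,0,0.1],"turn":0,"grip":4},{"slide":[0,0,0.1],"turn":0,"grip":6.8},{"slide":[0,0,0.1],"turn":0,"grip":6.8},{"slide":[0,0,0.1],"turn":0,"grip":6.8},{"slide":[0,0,0.1],"turn":0,"grip":6.8},{"slide":[0,0,0],"turn":0,"grip":6.8},{"slide":[0,0,-2],"turn":0,"grip":6.8},{"slide":[0,0,-6],"turn":0,"grip":6.8},{"slide":[0,0,-10],"turn":0,"grip":6.8},{"slide":[0,0,-14],"turn":0,"grip":6.8},{"slide":[0,20,-14],"turn":0,"grip":6.8},{"slide":[0,20,-14],"turn":0,"grip":6.8},{"slide":[0,30,-14],"turn":0,"grip":6.8},{"slide":[0,30,-14],"turn":0,"grip":6.8},{"slide":[0,30,-14],"turn":0,"grip":6.8},{"slide":[0,30,-14],"turn":0,"grip":6.8},{"slide":[0,30,-14],"turn":0,"grip":6.8},{"slide":[0,30,-14],"turn":0,"grip":6.8}]'
python3 - <<'E'
from h import *
p,d=shot('top','t8'); W=cloud('top',d)
P=(W[...,:2]-C)@np.array([[np.cos(YAW),-np.sin(YAW)],[np.sin(YAW),np.cos(YAW)]])
m=(abs(P[...,0])<.052)&(P[...,1]>.012)&(P[...,1]<.12)&(W[...,2]>.085)&(W[...,2]<.11)
q=P[m];z=W[m][:,2]
m2=(abs(q[:,0])<.046)&(q[:,1]<.115);q,z=q[m2],z[m2]
print(len(q),cv2.minAreaRect(q.astype(np.float32)),np.median(z)); A=np.c_[q,np.ones(len(q))];print('plane',np.linalg.lstsq(A,z,rcond=None)[0])
g=(abs(P[...,0])<.05)&(abs(P[...,1])<.05)&(W[...,2]>.115)&(W[...,2]<.135);print('grip',P[g].mean(0),np.median(W[g][:,2]))
cv2.imwrite('pics/t8c.png',cv2.resize(p[100:260,120:400],None,fx=2.8,fy=2.8)[...,::-1])
E
```

```text
time: 37.05
eef_pos: [0.6184, 0.2308, 0.2125]
tcp_rot: [0.14, 0.99, -0.0, 0.0]
contact_force: [-0.2, -0.6, 0.1]
opening: 0.798
finger_force: 0.0
601 ((0.001983199268579483, 0.0629846379160881), (0.05595841631293297, 0.07820460200309753), 89.53643035888672) 0.09249059906711332
plane [ 0.00396631 -0.0032614   0.09265884]
grip [-0.00168518 -0.00028313] 0.12277755402087326
```

View pics/t8c.png

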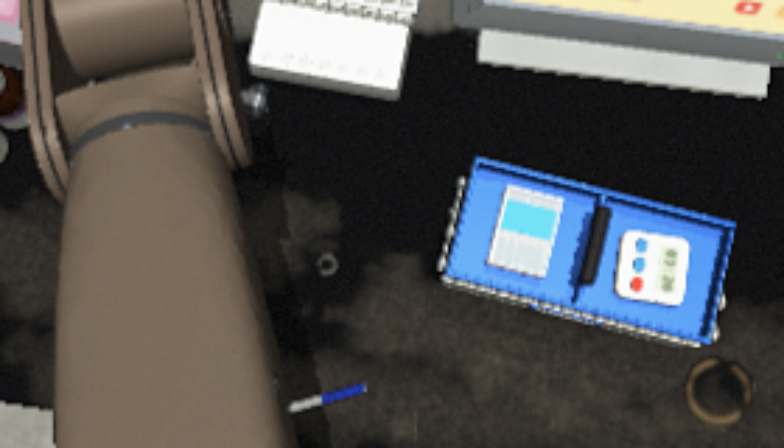

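The box lies flat and centred in the left bay (crop 525,230), with its top at 92.5 mm. The tray is closed, the arm is clear at z = 0.21, and nothing is being touched.

```bash
python3 -c "
from plant import ctrl
print(ctrl.sign_off())"
```

```text
the job is handed in; nothing more can be done
None
```

I handed the job in at about 37 s: red, white and green stand in the left, middle and right seats, the tray is closed, the cuvette box lies flat in the left bay, and everything is released. The yellow vial was never touched; no verdict came back at sign-off.

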